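Stand up the tray easel

ROBOT

A 6-joint arm with a two-finger parallel gripper is mounted at the origin on the work surface. World frame = base frame: x ahead of the robot, y to its left, z up, the work surface at z = 0. Lengths are in m, angles in rad, forces in N, time in s.
With the tool pointing down it reaches from about 0.325 to 0.85 m from the base axis. Payload 4.4 kg.
Tool frame: the origin (TCP) lies on the mounting face of the last link; the fingertips stand 199 mm ahead of it and the grasp point (between the pads) lies 180 mm ahead of it (r.tips_ahead is the distance from the TCP to the fingertips, in m); z points along the fingers, y is the line along which they close (so a half turn about z gives the same grasp; the last joint's range is limited). The gripper opens to 94 mm and grips with 3 to 60 N. Pads are 16 mm wide; open, the fingers measure 119 mm over their backs; the gripper's body (75 mm by 177 mm) begins 78 mm behind the grasp point.
Start: joints at [-1.452, 0.207, 1.542, -0, 1.393, -0.15], TCP at [0.153, -0.554, 0.405] pointing down, gripper open.
Joint ranges: [-2.73, 2.73], [-0.86, 2.22], [0.23, 2.46], [-1.11, 4.25], [0.08, 2.63], [-2.82, 2.82]. Speed limits (rad/s): [2.79, 2.79, 3.14, 3.14, 3.14, 3.14].

INTERFACE

Orientations are given as a 3x3 rotation matrix whose columns are the frame's x, y, z axes.
In Python, from rig import r, optics gives the robot as it stands.
- The arm moves only by the tool play_rows, never from a script. Its argument "series" is a list of rows, each a list of 3 entries, a list of its own where there are three numbers: the shift along the tool's x, y, z in cm, then the turn, a rotation vector about the tool's x, y, z in rad, then the opening, from -1 (shut) to 1 (fully open). In form: [[[x, y, z], [rx, ry, rz], grip], ...]. A call has exactly 8 rows; each row is the pose to reach, as a shift and turn from the pose commanded when the call began, along the tool's axes at that moment; what a row does not reach only later rows make up. A row lasts 1/10 s, in which the tool goes at most 50 mm and 8.59 degrees, less where a joint would pass 70% of its speed; a pose out of reach is approached as far as the arm can. A call with a gripper value outside its range is refused whole. The fingers move at their own pace and stop on an object; "squeeze" is the grip in N (left out, the last holds). Time passes only in rows, so rows that repeat a pose let the fingers close, or fill a call up. It gives the time, the measured TCP pose, the force, the opening and the grip force at its end, in the units of the state.
- r.state(): the state, without advancing time (a new reading comes with each control period).
- optics.read_camera(name): name is "scene" or "top" or "wrist"; returns a dict with "frame" (480x640x3 uint8, red, green, blue), "mtx" (3x3 intrinsics, pixels), "xyz" and "rotation" of the camera in the world; the wrist camera has in their place "tool_from_camera" (4x4, takes a point from camera to tool coordinates, whose origin is the TCP and whose axes are the flange's). Camera axes: x right, y down, z forward; pixel columns grow to the right and rows downward; lengths in m; the calibration is good to about 2 mm. A picture is of the moment at which its call begins: read the wrist's pose just before it. There is no depth.
- r.sign_off(): hands the job in; it is judged then, once.
The state is a dict: "clock": time; "joint_pos": joint angles; "qvel": joint speeds; "joint_torque": joint torques, N m; "position": TCP position; "ee_rot": TCP orientation; "ft_force": force on the tool from outside, world axes, zero at the start; "torque": the same for the moment, N m; "opening": opening from 0.0 (shut) to 1.0 (fully open); "finger_force": force on a finger pad.
Only numpy, scipy, OpenCV 4.12 (cv2) and the standard library are available. Lean on these libraries where they do the work, as an engineer would, in place of code of your own. Each camera call takes 0.05 s, during which the arm holds its last target. There are 200 camera calls.

TASK

The folding tray easel is leaning face-first against the perforated pan of strawberries with its kickstand folded up. Flip the kickstand over and down past centre until it is fully open, then take the easel by its top rail and bring it back off the pan, its feet staying about where they are, until it stands upright on both feet and the kickstand. Finish still gripping the top rail, holding the easel steady so that it cannot tip while I load a tray on it; leave the other things on the bench alone.

Things in the scene. Friction and masses are not known exactly. Their poses are not given: they have to be found in the camera images.
- easel: Folding tray easel, loose, 0.9 kg: an upright rectangle of bare stainless rod, 190 mm wide and 226 mm tall, standing on two rubber feet, two short ledge hooks low on its front. Origin: midway between the undersides of its feet; x along its width, y to its front (the hook side), z up along its uprights. At the start it leans 24 degrees forward onto the pan's near rim; standing on its open kickstand it leans 10 degrees backward.
- rail_mid (a point): Middle of the easel's plain steel top rail: a round bar 12 mm thick and 180 mm long along the easel's x, free all round between the two uprights; 220 mm up the easel from its origin.
- hub_mid (a point): Point on the kickstand's hinge axis (parallel to the easel's x) midway between the two hubs; 120 mm up the easel and 10 mm behind it.
- foot_a (a point): Centre of the ball-shaped rubber foot at the easel's -x end; 7 mm above the bench when the foot stands on it (ball radius 7 mm).
- foot_b (a point): The same at the +x end; the feet are 180 mm apart and the easel tips about the line through them.
- kick_bar (a point): Middle of the kickstand's cross bar: black rubber, round, 10 mm thick, 190 mm long along the easel's x, 135 mm from the hinge axis. Folded, it is 35 mm beyond the top rail, highest of all; open, it is the rear foot, centre 5 mm above the bench when standing. Pinched very hard it may not turn in the fingers and drag the leaning easel along; pushed, hooked or loosely caged it swings freely.
- kickstand (a joint): Angle of the kickstand, a U-shaped aluminium bail, 50 g, arms outside the uprights. 0: folded up along the frame; it swings to the easel's back (-y), away from the pan, over 1.18 (dead centre) to 2.356, fully open at its stop. An extension spring beside the +x hub, 30 mm further out than the upright, drives it from dead centre to the nearer stop (under 0.1 N m, so under 1 N at the bar).
- pan: Half-size perforated steel pan full of strawberries, 325 x 265 mm, rim 150 mm above the bench, does not move. Origin: centre of its underside; x along its long side. The easel leans against the long side at -y, anywhere within 20 mm of its middle.
- tub: Lidded clear food tub, 90 mm across and 90 mm tall, bystander. Origin: underside.
- brush: Pastry brush lying on the bench, 200 mm long, bystander beyond the easel's +x side.
- squeeze: White squeeze bottle, 60 mm across, 170 mm tall, bystander. Origin: underside.
- ramekin: White ceramic ramekin, 84 mm across, 45 mm tall, bystander. Origin: underside.
- scraper: Bench scraper lying flat in the sheet pan of dough at the right, about 105 x 150 mm, 25 mm thick at its handle, bystander.
- cutter: Steel ring cutter, 80 mm across, 45 mm tall, standing in the sheet pan of dough at the right, bystander. Origin: underside.

How it is judged:
By the outcome, as a careful person would: the job done as asked, in the order asked, and still so for the second after the job is handed in, while the arm keeps its last pose, push and grip.
It also fails if it takes over 64 s, if anything falls off the work surface, if the arm or the gripper's body presses on something with over 40 N, if the wrist force passes 120 N, or if a joint passes its speed limit or range.

## Working session

There is one attempt and no reset: what is moved stays moved. The work goes in short steps, Python scripts to look and compute and a tool call to move; the robot and the scene stay as the last step left them, time stands still between calls to the robot, and variables do not carry over. Pictures are saved under pics/ and viewed, at most 10 in all, crops included, and the job is handed in when it is done.

Besides the shell and the picture viewer there is one more tool, called by a JSON object that holds its "name" and its "arguments". play_rows: Moves the arm, as the interface text tells. Its arguments: {"type":"object","properties":{"series":{"type":"array"},"squeeze":{"type":"number"}},"required":["series"]}

```bash
mkdir -p pics; ls; python3 - <<'E'
from rig import r, optics
import cv2,numpy as np
s=r.state();print({k:np.round(v,3).tolist() for k,v in s.items()}, r.tips_ahead)
for n in("scene","top"):
    c=optics.read_camera(n);cv2.imwrite(f"pics/{n}0.png",c["frame"][:,:,::-1]);print(n,c["mtx"],c["xyz"],c["rotation"])
E
```

```text
pics
{'clock': 0.0, 'joint_pos': [-1.452, 0.207, 1.543, -0.0, 1.394, -0.151], 'qvel': [-0.001, -0.001, -0.001, 0.001, 0.0, -0.002], 'joint_torque': [-0.001, -37.088, -28.142, 0.07, 0.036, -0.0], 'position': [0.153, -0.554, 0.404], 'ee_rot': [[0.964, 0.267, -0.0], [0.267, -0.964, 0.002], [0.0, -0.002, -1.0]], 'ft_force': [0.491, 0.009, -0.213], 'torque': [-0.026, 0.028, 0.024], 'finger_force': 0.0, 'opening': 1.001} 0.1992
scene [[442.44036688   0.         323.50129062]
 [  0.         442.44036688 237.6663869 ]
 [  0.           0.           1.        ]] [1.12930394 0.08675151 0.93796991] [[-0.28515864  0.76759873 -0.57400064]
 [ 0.95834412  0.23843273 -0.15724626]
 [ 0.01615851 -0.59493027 -0.80361488]]
top [[550.42353742   0.         312.73400842]
 [  0.         550.42353742 241.87232978]
 [  0.           0.           1.        ]] [ 0.39418661 -0.08144961  1.56042263] [[-0.0297056  -0.98976056  0.13961234]
 [-0.99928312  0.03268586  0.01910197]
 [-0.02346973 -0.13894482 -0.99002197]]
```

View pics/scene0.png

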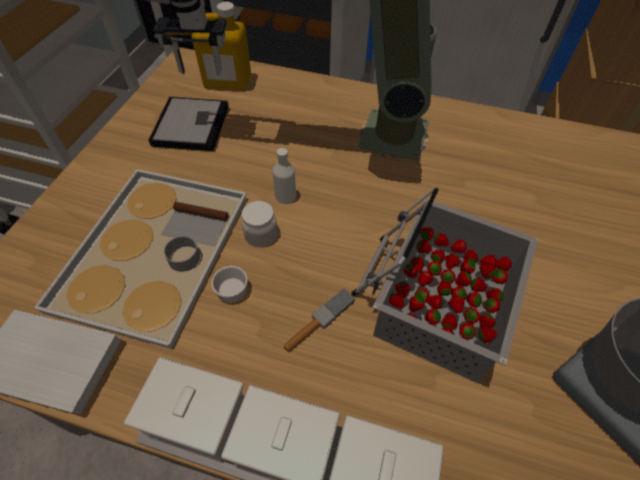

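View pics/top0.png

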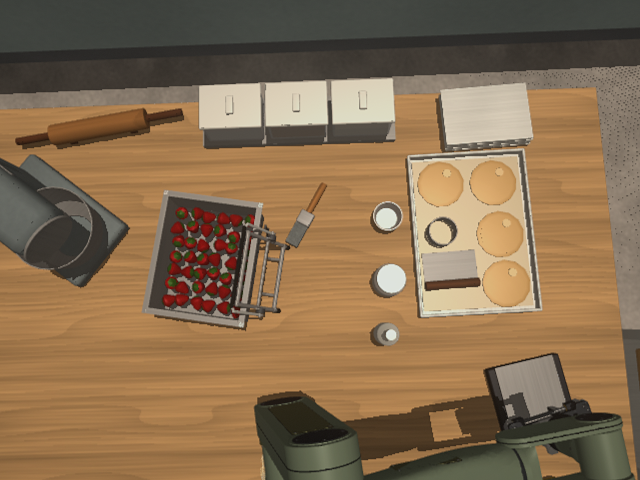

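```bash
python3 - <<'E'
import cv2,numpy as np
a=cv2.imread("pics/top0.png")[215:330,225:300];b=cv2.imread("pics/scene0.png")[180:310,350:450]
a=cv2.resize(a,None,fx=5,fy=5,interpolation=2);b=cv2.resize(b,None,fx=4.2,fy=4.2,interpolation=2)
o=np.zeros((600,800,3),np.uint8);o[:a.shape[0],:375]=a;o[:b.shape[0],380:]=b;cv2.imwrite("pics/crop0.png",o)
E
```

```text
(no output)
```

View pics/crop0.png

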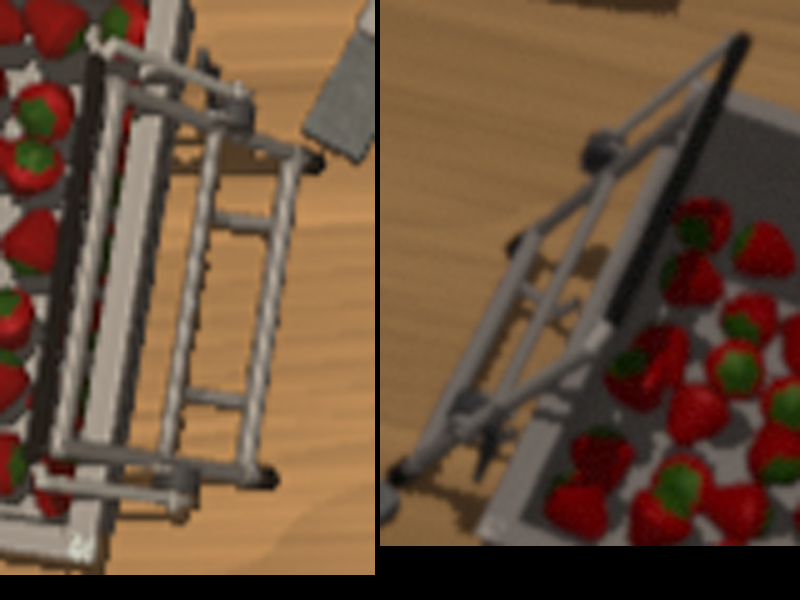

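```bash
cat > h.py <<'E'
from rig import r, optics
import cv2,numpy as np
np.set_printoptions(precision=4,suppress=True)
def ray(c,p):
    return np.array(c["xyz"]),np.array(c["rotation"])@np.linalg.inv(c["mtx"])@[p[0],p[1],1]
def onz(c,p,z):
    o,d=ray(c,p);return o+d*(z-o[2])/d[2]
def cross(c1,p1,c2,p2):
    o,d=ray(c1,p1);q,e=ray(c2,p2)
    t=np.linalg.lstsq(np.c_[d,-e],q-o,rcond=None)[0];a,b=o+t[0]*d,q+t[1]*e
    return (a+b)/2,np.linalg.norm(a-b)
E
python3 - <<'E'
from h import *
S=optics.read_camera("scene");T=optics.read_camera("top")
P=dict(fa=((278.6,310.6),(382.1,238.3)),fb=((288.6,247),(354.8,293)),ba=((232.6,307),(436.2,189)),bb=((244,226.6),(405.2,255.7)))
for k,(t,s) in P.items():
    print(k,*cross(T,t,S,s), "onz",onz(T,t,.007 if k[0]=='f' else .24))
fa,fb=[onz(T,P[k][0],.007) for k in("fa","fb")]
m=(fa+fb)/2;x=fb-fa;print("len",np.linalg.norm(x));yaw=np.arctan2(x[1],x[0]);print("yaw",yaw)
E
```

```text
fa [0.4216 0.051  0.0079] 0.002050956435567912 onz [0.4218 0.0501 0.007 ]
fb [0.6004 0.0206 0.006 ] 0.005683412003417115 onz [0.6008 0.0177 0.007 ]
ba [0.4295 0.143  0.2349] 0.003653210388881715 onz [0.4295 0.1403 0.24  ]
bb [0.6239 0.1113 0.2376] 0.0008369449916666476 onz [0.6235 0.1106 0.24  ]
len 0.18188339740567494
yaw -0.17868884982291675
```

```bash
cat >> h.py <<'E'
from scipy.spatial.transform import Rotation as R
YAW=-.168; EX=np.array([np.cos(YAW),np.sin(YAW),0]); EY=np.array([-np.sin(YAW),np.cos(YAW),0]); Z=np.array([0,0,1.])
M=np.array([.511,.0353,0])
def ori(tilt):  # tool axis pointing down along an easel leaning forward by tilt
    u=np.cos(tilt)*Z+np.sin(tilt)*EY
    z=-u; return np.c_[EX,np.cross(z,EX),z]
def pt(h,z,x=0): return M+h*EY+z*Z+x*EX
def goto(grasp,tilt,ahead=.18,P=None,Ro=None):
    "shift cm / turn from the pose (P,Ro), default the present one"
    s=r.state(); P=np.array(s["position"]) if P is None else P; Ro=np.array(s["ee_rot"]) if Ro is None else Ro
    W=ori(tilt); t=grasp-ahead*W[:,2]
    return np.round(100*Ro.T@(t-P),2), np.round(R.from_matrix(Ro.T@W).as_rotvec(),3)
E
python3 -c "
from h import *
print(goto(pt(.0946,.30),0))"
```

```text
(array([ 54.2 , -55.84,  -7.52]), array([-0.001,  0.   ,  0.438]))
```

{"name": "play_rows", "arguments": {"series": [[[3,-3,-2],[0,0,0.05],1],[[6,-6,-4],[0,0,0.1],1],[[9.4,-9.6,-6],[0,0,0.15],1],[[12.8,-13.2,-7.5],[0,0,0.2],1],[[16.2,-16.7,-7.5],[0,0,0.25],1],[[19.6,-20.2,-7.5],[0,0,0.3],1],[[23,-23.7,-7.5],[0,0,0.37],0],[[26.4,-27.2,-7.5],[0,0,0.437],0]]}}

```text
clock: 1.0
position: [0.3354, -0.2198, 0.4798]
ee_rot: [[0.985, -0.17, 0.001], [-0.17, -0.985, -0.0], [0.001, 0.0, -1.0]]
ft_force: [1.3, -0.6, 1.0]
opening: 0.861
finger_force: 0.0
```

```bash
python3 -c "
from h import *
print(goto(pt(.0946,.30),0),r.state()['position'])"
```

```text
(array([ 12.94, -37.58,  -0.03]), array([ 0.   , -0.001, -0.003])) [ 0.3354 -0.2198  0.4798]
```

{"name": "play_rows", "arguments": {"series": [[[1.7,-4.7,0],[0,0,0],-0.4],[[3.4,-9.4,0],[0,0,0],-0.4],[[5.1,-14.1,0],[0,0,0],-0.4],[[6.8,-18.8,0],[0,0,0],-0.4],[[8.4,-23.5,0],[0,0,0],-0.4],[[10,-28.2,0],[0,0,0],-0.4],[[11.5,-33,0],[0,0,0],-0.4],[[12.9,-37.6,0],[0,0,0],-0.4]]}}

```text
clock: 1.8
position: [0.5254, 0.1298, 0.4794]
ee_rot: [[0.986, -0.166, -0.0], [-0.166, -0.986, -0.0], [0.0, 0.0, -1.0]]
ft_force: [0.0, 0.1, -0.6]
opening: 0.299
finger_force: 0.0
```

{"name": "play_rows", "arguments": {"series": [[[0,0,0],[0,0,0],-0.4],[[0,0,0],[0,0,0],-0.4],[[0,0,0],[0,0,0],-0.4],[[0,0,0],[0,0,0],-0.4],[[0,0,0],[0,0,0],-0.4],[[0,0,0],[0,0,0],-0.4],[[0,0,0],[0,0,0],-0.4],[[0,0,0],[0,0,0],-0.4]]}}

```text
clock: 2.6
position: [0.5249, 0.1272, 0.4798]
ee_rot: [[0.986, -0.167, 0.0], [-0.167, -0.986, 0.0], [0.0, -0.0, -1.0]]
ft_force: [-0.2, -0.1, -0.0]
opening: 0.297
finger_force: 0.0
```

```bash
python3 - <<'E'
from h import *
s=r.state();print(s['position'],s['opening'],s['joint_pos'],goto(pt(.0946,.236),0))
c=optics.read_camera("wrist");cv2.imwrite("pics/w1.png",c["frame"][:,:,::-1]);print(c["mtx"],c["tool_from_camera"])
# predicted pixels of bar & rail ends in wrist image
P=np.array(s['position']);Ro=np.array(s['ee_rot']);Tc=np.array(c['tool_from_camera'])
for n,q in dict(ba=pt(.0946,.237,-.095),bb=pt(.0946,.237,.095),rail=pt(.0895,.2)).items():
    v=np.linalg.inv(Tc)@np.r_[Ro.T@(q-P),1];w=c['mtx']@v[:3];print(n,w[:2]/w[2])
E
```

```text
[0.5249 0.1272 0.4798] 0.29732447487925 [0.0775 0.0827 1.5275 0.     1.5311 1.816 ] (array([ 0.17, -0.17,  6.38]), array([-0., -0.,  0.]))
[[401.3729   0.     311.2479]
 [  0.     401.3729 232.122 ]
 [  0.       0.       1.    ]] [[ 0.0002 -0.9613 -0.2754  0.0801]
 [ 1.      0.0003 -0.0004 -0.0001]
 [ 0.0004 -0.2754  0.9613  0.0211]
 [ 0.      0.      0.      1.    ]]
ba [308.9478 394.7766]
bb [308.5265  84.0888]
rail [316.6875 238.38  ]
```

View pics/w1.png

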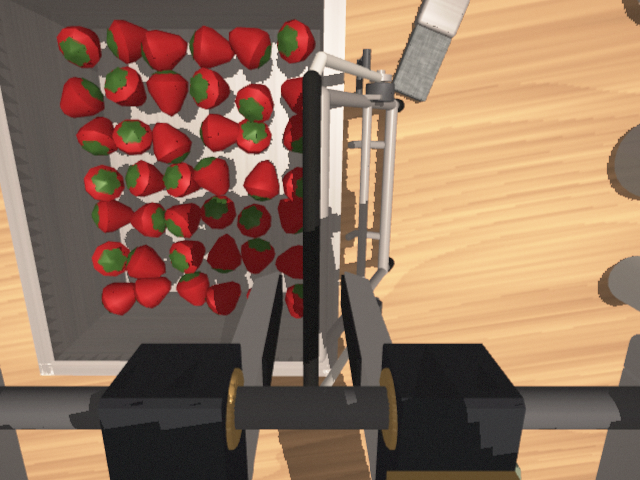

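{"name": "play_rows", "arguments": {"series": [[[0,-0.2,1],[0,0,0],-0.4],[[0,-0.2,2],[0,0,0],-0.4],[[0,-0.2,3],[0,0,0],-0.4],[[0,-0.2,4],[0,0,0],-0.4],[[0,-0.2,5],[0,0,0],-0.4],[[0,-0.2,5.8],[0,0,0],-0.4],[[0,-0.2,6.4],[0,0,0],-0.4],[[0,-0.2,6.4],[0,0,0],-0.4]]}}

```text
clock: 3.45
position: [0.525, 0.1295, 0.4144]
ee_rot: [[0.986, -0.166, -0.002], [-0.166, -0.986, -0.0], [-0.002, 0.0, -1.0]]
ft_force: [-0.0, -0.6, -0.4]
opening: 0.305
finger_force: 0.0
```

```bash
python3 - <<'E'
from h import *
P0=None
ph=np.radians(np.linspace(24,-111,25))
pts=[pt(.0397+.135*np.sin(a)-.009*(i>0),.1137+.135*np.cos(a)) for i,a in enumerate(ph)]
for k in range(3):
    b=np.array(r.state()["position"]) if k==0 else pts[8*k]+.18*Z
    for i in range(1,9): print(8*k+i,round(np.degrees(ph[8*k+i])),goto(pts[8*k+i],0,P=b,Ro=ori(0))[0])
E
```

```text
1 18 [ 0.19  2.19 -0.74]
2 13 [ 0.19  3.47 -1.09]
3 7 [ 0.19  4.77 -1.32]
4 2 [ 0.19  6.09 -1.42]
5 -4 [ 0.19  7.42 -1.39]
6 -10 [ 0.19  8.73 -1.23]
7 -15 [ 0.19 10.03 -0.94]
8 -21 [ 0.19 11.28 -0.53]
9 -27 [0.   1.21 0.53]
10 -32 [0.   2.37 1.19]
11 -38 [0.   3.45 1.95]
12 -44 [-0.    4.45  2.81]
13 -49 [0.   5.37 3.77]
14 -55 [0.   6.19 4.81]
15 -60 [0.   6.9  5.93]
16 -66 [-0.    7.49  7.11]
17 -72 [0.   0.48 1.24]
18 -77 [0.   0.83 2.51]
19 -83 [0.   1.06 3.82]
20 -88 [0.   1.16 5.14]
21 -94 [0.   1.13 6.46]
22 -100 [0.   0.97 7.78]
23 -105 [0.   0.68 9.07]
24 -111 [ 0.    0.27 10.33]
```

{"name": "play_rows", "arguments": {"series": [[[0,1.8,-0.6],[0,0,0],-0.4],[[0,3.4,-1.1],[0,0,0],-0.4],[[0,4.7,-1.3],[0,0,0],-0.4],[[0,6.1,-1.4],[0,0,0],-0.4],[[0,7.4,-1.4],[0,0,0],-0.4],[[0,8.7,-1.2],[0,0,0],-0.4],[[0,10,-0.9],[0,0,0],-0.4],[[0,11.3,-0.5],[0,0,0],-0.4]]}}

```text
clock: 4.25
position: [0.5062, 0.0169, 0.4202]
ee_rot: [[0.986, -0.167, -0.0], [-0.167, -0.986, -0.0], [-0.0, 0.0, -1.0]]
ft_force: [-0.6, 0.2, -0.1]
opening: 0.303
finger_force: 0.1
```

{"name": "play_rows", "arguments": {"series": [[[0,1.2,0.5],[0,0,0],-0.4],[[0,2.4,1.2],[0,0,0],-0.4],[[0,3.5,2],[0,0,0],-0.4],[[0,4.5,2.8],[0,0,0],-0.4],[[0,5.4,3.8],[0,0,0],-0.4],[[0,6.2,4.8],[0,0,0],-0.4],[[0,6.9,5.9],[0,0,0],-0.4],[[0,7.5,7.1],[0,0,0],-0.4]]}}

```text
clock: 5.05
position: [0.4939, -0.0564, 0.3487]
ee_rot: [[0.986, -0.167, 0.0], [-0.167, -0.986, 0.0], [0.0, -0.0, -1.0]]
ft_force: [0.6, -0.1, -1.2]
opening: 0.298
finger_force: 0.0
```

```bash
python3 - <<'E'
from h import *
for n in("scene","top"):
    c=optics.read_camera(n);cv2.imwrite(f"pics/{n}2.png",c["frame"][:,:,::-1])
a=cv2.imread("pics/top2.png")[215:330,225:325];b=cv2.imread("pics/scene2.png")[180:310,330:450]
a=cv2.resize(a,None,fx=4,fy=4,interpolation=2);b=cv2.resize(b,None,fx=3.3,fy=3.3,interpolation=2)
o=np.zeros((470,800,3),np.uint8);o[:a.shape[0],:400]=a;o[:b.shape[0],404:]=b[:,:396];cv2.imwrite("pics/crop2.png",o)
E
```

```text
(no output)
```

View pics/crop2.png

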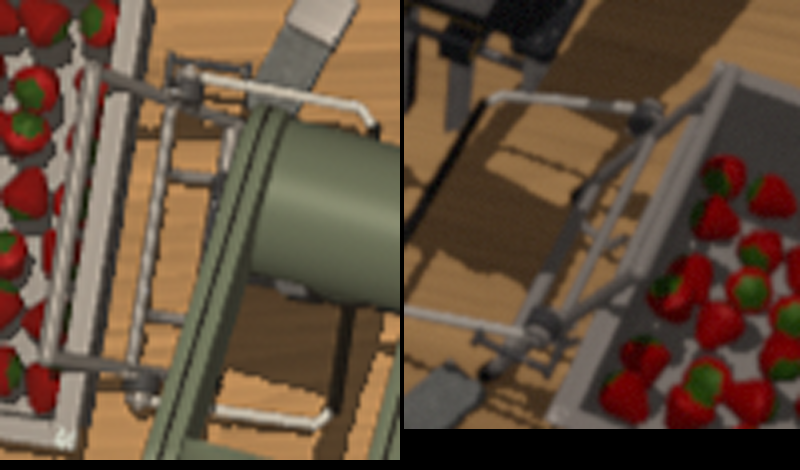

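Kickstand is past centre, caged by the fingers; the easel still leans on the rim. Following it down.

{"name": "play_rows", "arguments": {"series": [[[0,0.5,1.2],[0,0,0],-0.4],[[0,0.8,2.5],[0,0,0],-0.4],[[0,0.9,3.8],[0,0,0],-0.4],[[0,0.9,5.1],[0,0,0],-0.4],[[0,0.6,6.5],[0,0,0],-0.4],[[0,0.3,7.8],[0,0,0],-0.4],[[0,-0.1,9],[0,0,0],-0.4],[[0,-0.5,9.8],[0,0,0],-0.4]]}}

```text
clock: 5.95
position: [0.4945, -0.0505, 0.2502]
ee_rot: [[0.986, -0.166, -0.002], [-0.166, -0.986, 0.001], [-0.002, -0.0, -1.0]]
ft_force: [0.2, 0.1, -0.9]
opening: 0.302
finger_force: 0.0
```

```bash
python3 - <<'E'
from h import *
for n in("scene","top"):
    c=optics.read_camera(n);cv2.imwrite(f"pics/{n}3.png",c["frame"][:,:,::-1])
a=cv2.imread("pics/top3.png")[215:330,225:325];b=cv2.imread("pics/scene3.png")[180:310,330:450]
a=cv2.resize(a,None,fx=4,fy=4,interpolation=2);b=cv2.resize(b,None,fx=3.3,fy=3.3,interpolation=2)
o=np.zeros((470,800,3),np.uint8);o[:a.shape[0],:400]=a;o[:b.shape[0],404:]=b[:,:396];cv2.imwrite("pics/crop3.png",o)
S=optics.read_camera("scene");T=optics.read_camera("top")
print(goto(pt(-.0865,.0653),0))
for c in (S,T):
  for x in(-.095,.095):
    q=pt(-.0865,.0653,x);w=np.array(c["mtx"])@np.array(c["rotation"]).T@(q-c["xyz"]);print(w[:2]/w[2])
E
```

```text
(array([ 0.14, -0.1 ,  0.64]), array([ 0.   , -0.   ,  0.001]))
[353.5476 211.5061]
[320.6656 267.158 ]
[308.0975 316.3933]
[317.7336 247.0718]
```

View pics/crop3.png

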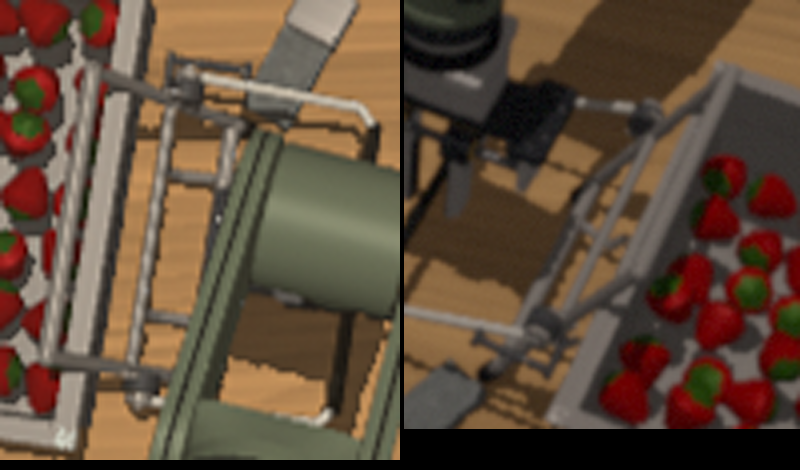

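Bail ends match the predicted fully-open position (it had already snapped to its stop). Raising clear and going over to the rail.

{"name": "play_rows", "arguments": {"series": [[[0,0,-2],[0,0,0],-0.4],[[0,0,-5],[0,0,0],-0.4],[[0,0,-8],[0,0,0],-0.4],[[0,0,-11],[0,0,0],-0.1],[[0,0,-14],[0,0,0],-0.1],[[0,0,-17],[0,0,0],-0.1],[[0,0,-20],[0,0,0],-0.1],[[0,0,-22],[0,0,0],-0.1]]}}

```text
clock: 6.95
position: [0.4949, -0.0511, 0.4754]
ee_rot: [[0.986, -0.166, 0.005], [-0.166, -0.986, -0.002], [0.006, 0.001, -1.0]]
ft_force: [-0.2, -0.1, -0.3]
opening: 0.449
finger_force: 0.0
```

```bash
python3 - <<'E'
from h import *
t=np.radians(24)
print(goto(pt(.28*np.sin(t),.28*np.cos(t)),t), r.state()['position'])
E
```

```text
(array([  0.13, -27.5 ,   5.5 ]), array([-0.418, -0.006, -0.   ])) [ 0.4949 -0.0511  0.4754]
```

{"name": "play_rows", "arguments": {"series": [[[0,-4,0],[-0.05,0,0],-0.1],[[0,-8,0],[-0.1,0,0],-0.1],[[0,-12,0],[-0.16,0,0],-0.1],[[0,-16,0],[-0.22,0,0],-0.1],[[0,-20,1],[-0.28,0,0],-0.1],[[0,-24,2.5],[-0.34,0,0],-0.1],[[0,-27.5,4],[-0.42,-0.006,0],-0.1],[[0.1,-27.5,5.5],[-0.42,-0.006,0],-0.1]]}}

```text
clock: 7.75
position: [0.5416, 0.2242, 0.416]
ee_rot: [[0.987, -0.146, -0.071], [-0.162, -0.902, -0.401], [-0.005, 0.407, -0.913]]
ft_force: [0.5, -0.2, -0.4]
opening: 0.45
finger_force: 0.0
```

```bash
python3 - <<'E'
from h import *
t=np.radians(24)
s=r.state();print(s['position'],s['joint_pos'],goto(pt(.22*np.sin(t),.22*np.cos(t)),t,.186))
c=optics.read_camera("wrist");cv2.imwrite("pics/w4.png",c["frame"][:,:,::-1])
P=np.array(s['position']);Ro=np.array(s['ee_rot']);Tc=np.array(c['tool_from_camera'])
for x in(-.09,0,.09):
    q=pt(.22*np.sin(t),.22*np.cos(t),x)
    v=np.linalg.inv(Tc)@np.r_[Ro.T@(q-P),1];w=c['mtx']@v[:3];print(w[:2]/w[2])
E
```

```text
[0.5416 0.2242 0.416 ] [ 0.3319  0.3001  1.4277 -0.3644  1.623   2.0836] (array([0.15, 0.56, 5.19]), array([0.   , 0.003, 0.007]))
[319.9424 392.4136]
[322.0128 259.0015]
[324.5882  93.0547]
```

View pics/w4.png

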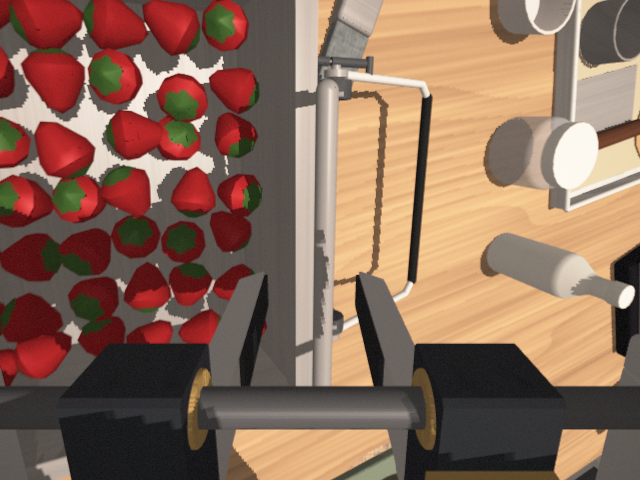

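{"name": "play_rows", "arguments": {"series": [[[0.1,0.7,0],[0,0,0],-0.1],[[0.1,0.7,1],[0,0,0],-0.1],[[0.1,0.7,2],[0,0,0],-0.1],[[0.1,0.7,3],[0,0,0],-0.1],[[0.1,0.7,4],[0,0,0],-0.1],[[0.1,0.7,4.8],[0,0,0],-0.1],[[0.1,0.7,5.2],[0,0,0],-0.1],[[0.1,0.7,5.2],[0,0,0],-0.1]], "squeeze": 10}}

```text
clock: 8.6
position: [0.5374, 0.1924, 0.3711]
ee_rot: [[0.986, -0.15, -0.075], [-0.168, -0.9, -0.401], [-0.007, 0.408, -0.913]]
ft_force: [0.1, -0.2, -0.2]
opening: 0.445
finger_force: 0.0
```

{"name": "play_rows", "arguments": {"series": [[[0,0,0],[0,0,0],-0.4],[[0,0,0],[0,0,0],-0.5],[[0,0,0],[0,0,0],-0.6],[[0,0,0],[0,0,0],-0.7],[[0,0,0],[0,0,0],-0.8],[[0,0,0],[0,0,0],-0.9],[[0,0,0],[0,0,0],-1],[[0,0,0],[0,0,0],-1]]}}

```text
clock: 9.4
position: [0.5378, 0.1929, 0.3724]
ee_rot: [[0.986, -0.151, -0.073], [-0.167, -0.901, -0.401], [-0.005, 0.407, -0.913]]
ft_force: [1.6, 1.6, 1.8]
opening: 0.12
finger_force: 10.0
```

```bash
python3 - <<'E'
from h import *
s=r.state();P=np.array(s['position']);Ro=np.array(s['ee_rot'])
g=P+.186*Ro[:,2];d=g-M
print(g,"h",d@EY,"x",d@EX,"z",d[2],s['ft_force'],s['opening']*94, s['finger_force'],s['joint_pos'])
E
```

```text
[0.5242 0.1184 0.2025] h 0.08411863478741116 x -0.0008531194042186436 z 0.2024809203485735 [1.637  1.6383 1.7571] 11.266434243763793 10.000016838312149 [ 0.2844  0.3021  1.518  -0.3732  1.5221  2.0787]
```

```bash
python3 - <<'E'
from h import *
s=r.state();P=np.array(s['position']);Ro=np.array(s['ee_rot'])
g=P+.186*Ro[:,2];t0=np.radians(24);u=lambda t:np.cos(t)*Z+np.sin(t)*EY
C=g-.213*u(t0);print(C,C-M)
np.save("C.npy",C)
# exact present orientation kept relative to easel
def pose(t):
    W=R.from_rotvec(EX*(t0-t)).as_matrix()@Ro; return C+.213*u(t)-.186*W[:,2],W
a=np.radians([24]+list(np.linspace(24,7,9)[1:])+list(np.linspace(7,-6,9)[1:])+list(np.linspace(-6,-10,9)[1:]))
for k in range(3):
    p0,W0=pose(a[8*k])
    for i in range(1,9):
        p,W=pose(a[8*k+i]);print(i,np.round(100*W0.T@(p-p0),2),np.round(R.from_matrix(W0.T@W).as_rotvec(),3))
E
```

```text
[0.5097 0.033  0.0079] [-0.0013 -0.0023  0.0079]
1 [-0.    1.48  0.03] [ 0.037  0.    -0.   ]
2 [-0.    2.96  0.11] [ 0.074  0.    -0.   ]
3 [-0.01  4.43  0.25] [ 0.111  0.    -0.001]
4 [-0.01  5.9   0.44] [ 0.148  0.    -0.001]
5 [-0.01  7.36  0.69] [ 0.185  0.    -0.001]
6 [-0.01  8.81  0.99] [ 0.223  0.    -0.001]
7 [-0.01 10.24  1.34] [ 0.26   0.    -0.001]
8 [-0.01 11.67  1.75] [ 0.297  0.001 -0.001]
1 [-0.    1.13  0.02] [ 0.028  0.    -0.   ]
2 [-0.    2.26  0.06] [ 0.057  0.    -0.   ]
3 [-0.01  3.39  0.15] [ 0.085  0.    -0.   ]
4 [-0.01  4.52  0.26] [ 0.113  0.    -0.001]
5 [-0.01  5.64  0.4 ] [ 0.142  0.    -0.001]
6 [-0.01  6.76  0.58] [ 0.17   0.    -0.001]
7 [-0.01  7.87  0.79] [ 0.199  0.    -0.001]
8 [-0.01  8.98  1.03] [ 0.227  0.    -0.001]
1 [-0.    0.35  0.  ] [ 0.009  0.    -0.   ]
2 [-0.    0.7   0.01] [ 0.017  0.    -0.   ]
3 [-0.    1.04  0.01] [ 0.026  0.    -0.   ]
4 [-0.    1.39  0.02] [ 0.035  0.    -0.   ]
5 [-0.    1.74  0.04] [ 0.044  0.    -0.   ]
6 [-0.    2.09  0.06] [ 0.052  0.    -0.   ]
7 [-0.    2.44  0.08] [ 0.061  0.    -0.   ]
8 [-0.    2.78  0.1 ] [ 0.07  0.   -0.  ]
```

{"name": "play_rows", "arguments": {"series": [[[0,0,0],[0,0,0],-1],[[0,0,0],[0,0,0],-1],[[0,0,0],[0,0,0],-1],[[0,0,0],[0,0,0],-1],[[0,0,0],[0,0,0],-1],[[0,0,0],[0,0,0],-1],[[0,0,0],[0,0,0],-1],[[0,0,0],[0,0,0],-1]], "squeeze": 25}}

```text
clock: 10.2
position: [0.5378, 0.1928, 0.3724]
ee_rot: [[0.986, -0.151, -0.073], [-0.168, -0.901, -0.401], [-0.005, 0.407, -0.913]]
ft_force: [0.7, 4.4, 4.4]
opening: 0.117
finger_force: 25.0
```

{"name": "play_rows", "arguments": {"series": [[[0,0.74,0.01],[0.0185,0,0],-1],[[0,1.48,0.03],[0.037,0,0],-1],[[0,2.22,0.06],[0.056,0,0],-1],[[0,2.96,0.11],[0.074,0,0],-1],[[0,3.7,0.18],[0.093,0,0],-1],[[0,4.43,0.25],[0.111,0,0],-1],[[0,5.17,0.34],[0.13,0,0],-1],[[0,5.9,0.44],[0.148,0,0],-1]]}}

```text
clock: 11.0
position: [0.5282, 0.137, 0.3918]
ee_rot: [[0.986, -0.16, -0.051], [-0.168, -0.95, -0.263], [-0.006, 0.268, -0.964]]
ft_force: [2.0, 1.0, 0.4]
opening: 0.119
finger_force: 25.0
```

{"name": "play_rows", "arguments": {"series": [[[0,0.74,0.01],[0.0185,0,0],-1],[[0,1.48,0.03],[0.037,0,0],-1],[[0,2.22,0.06],[0.056,0,0],-1],[[0,2.96,0.11],[0.074,0,0],-1],[[0,3.7,0.18],[0.093,0,0],-1],[[0,4.43,0.25],[0.111,0,0],-1],[[0,5.17,0.34],[0.13,0,0],-1],[[0,5.9,0.44],[0.148,0,0],-1]]}}

```text
clock: 11.8
position: [0.5184, 0.08, 0.4029]
ee_rot: [[0.986, -0.166, -0.028], [-0.168, -0.979, -0.12], [-0.007, 0.123, -0.992]]
ft_force: [1.8, -1.5, -4.7]
opening: 0.122
finger_force: 25.0
```

{"name": "play_rows", "arguments": {"series": [[[0,0.74,0.01],[0.0185,0,0],-1],[[0,1.48,0.03],[0.037,0,0],-1],[[0,2.22,0.06],[0.056,0,0],-1],[[0,2.96,0.11],[0.074,0,0],-1],[[0,3.7,0.18],[0.093,0,0],-1],[[0,4.43,0.25],[0.111,0,0],-1],[[0,5.17,0.34],[0.13,0,0],-1],[[0,5.9,0.44],[0.148,0,0],-1]]}}

```text
clock: 12.6
position: [0.5085, 0.0218, 0.4061]
ee_rot: [[0.986, -0.168, -0.003], [-0.168, -0.986, 0.026], [-0.007, -0.025, -1.0]]
ft_force: [0.4, -0.7, -10.8]
opening: 0.117
finger_force: 25.0
```

```bash
python3 - <<'E'
from h import *
s=r.state();P=np.array(s['position']);Ro=np.array(s['ee_rot'])
g=P+.186*Ro[:,2];d=g-np.load("C.npy")
print("h",d@EY,"x",d@EX,"z",d[2],np.degrees(np.arctan2(d@EY,d[2])),np.hypot(d@EY,d[2]),s['ft_force'],s['torque'],s['joint_pos'])
E
```

```text
h -0.0064702896118317916 x -0.0007353315657211843 z 0.21222171389529032 -1.7463127492110118 0.21232032520772814 [  0.4468  -0.7084 -10.7978] [-0.0208 -0.0106 -0.0164] [-0.1346  0.065   1.6986  0.0261  1.3845  1.5997]
```

{"name": "play_rows", "arguments": {"series": [[[0,0,0.03],[0,0,0],-1],[[0,0,0.06],[0,0,0],-1],[[0,0,0.09],[0,0,0],-1],[[0,0,0.12],[0,0,0],-1],[[0,0,0.15],[0,0,0],-1],[[0,0,0.18],[0,0,0],-1],[[0,0,0.2],[0,0,0],-1],[[0,0,0.2],[0,0,0],-1]]}}

```text
clock: 13.4
position: [0.5089, 0.0225, 0.4057]
ee_rot: [[0.986, -0.167, -0.001], [-0.167, -0.986, 0.025], [-0.005, -0.024, -1.0]]
ft_force: [-5.0, 0.4, 2.9]
opening: 0.116
finger_force: 25.0
```

{"name": "play_rows", "arguments": {"series": [[[0,0.55,0.01],[0.014,0,0],-1],[[0,1.1,0.02],[0.0275,0,0],-1],[[0,1.65,0.04],[0.041,0,0],-1],[[0,2.2,0.06],[0.055,0,0],-1],[[0,2.75,0.1],[0.069,0,0],-1],[[0,3.3,0.14],[0.083,0,0],-1],[[0,3.85,0.19],[0.096,0,0],-1],[[0,4.4,0.25],[0.11,0,0],-1]]}}

```text
clock: 14.2
position: [0.5015, -0.0214, 0.4019]
ee_rot: [[0.986, -0.166, 0.017], [-0.167, -0.977, 0.132], [-0.005, -0.133, -0.991]]
ft_force: [-6.2, -0.2, 2.6]
opening: 0.119
finger_force: 25.0
```

```bash
python3 - <<'E'
from h import *
s=r.state();P=np.array(s['position']);Ro=np.array(s['ee_rot'])
g=P+.186*Ro[:,2];d=g-np.load("C.npy")
print("h",d@EY,"x",d@EX,"z",d[2],np.degrees(np.arctan2(d@EY,d[2])),np.hypot(d@EY,d[2]),s['ft_force'],s['torque'],np.degrees(np.arcsin(Ro[1,2])))
for n in("scene","top"):
    c=optics.read_camera(n);cv2.imwrite(f"pics/{n}5.png",c["frame"][:,:,::-1])
a=cv2.imread("pics/top5.png")[215:330,225:325];b=cv2.imread("pics/scene5.png")[170:310,320:450]
a=cv2.resize(a,None,fx=4,fy=4,interpolation=2);b=cv2.resize(b,None,fx=3,fy=3,interpolation=2)
o=np.zeros((470,800,3),np.uint8);o[:a.shape[0],:400]=a;o[:b.shape[0],404:404+b.shape[1]]=b;cv2.imwrite("pics/crop5.png",o)
E
```

```text
h -0.0302136435921153 x 1.925490162178485e-05 z 0.209700087623881 -8.198768543456891 0.2118655021672352 [-6.214  -0.2396  2.6458] [0.0138 0.9776 0.1513] 7.591215665773966
```

View pics/crop5.png

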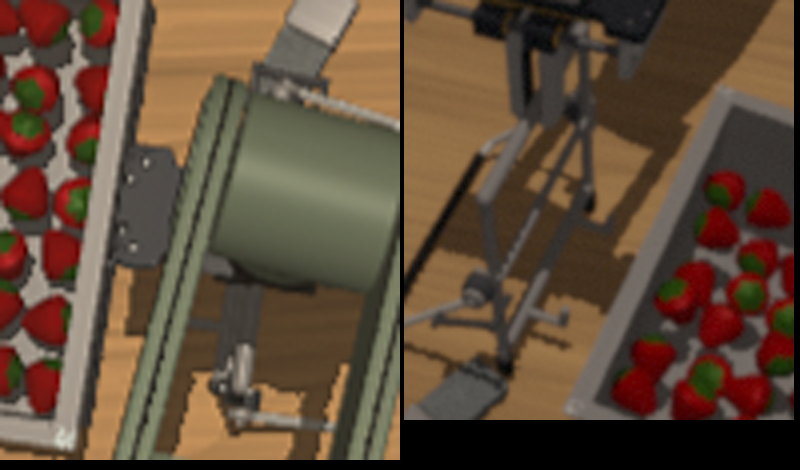

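{"name": "play_rows", "arguments": {"series": [[[-0.02,0.25,0],[0.006,0,0],-1],[[-0.03,0.5,0.01],[0.0125,0,0],-1],[[-0.04,0.75,0.01],[0.019,0,0],-1],[[-0.05,1,0.01],[0.025,0,0],-1],[[-0.05,1.2,0.02],[0.03,0,0],-1],[[-0.05,1.4,0.03],[0.035,0,0],-1],[[-0.05,1.5,0.03],[0.038,0,0],-1],[[-0.05,1.5,0.03],[0.038,0,0],-1]]}}

```text
clock: 15.1
position: [0.4985, -0.0356, 0.3995]
ee_rot: [[0.986, -0.166, 0.024], [-0.167, -0.971, 0.17], [-0.005, -0.171, -0.985]]
ft_force: [-5.5, 0.6, 2.7]
opening: 0.12
finger_force: 25.0
```

```bash
cat > st.py <<'E'
from h import *
s=r.state();P=np.array(s['position']);Ro=np.array(s['ee_rot'])
g=P+.186*Ro[:,2];d=g-np.load("C.npy")
print("h",d@EY,"x",d@EX,"z",d[2],np.degrees(np.arctan2(d@EY,d[2])),np.hypot(d@EY,d[2]),s['ft_force'],s['torque'],np.degrees(np.arcsin(Ro[1,2]/np.cos(YAW))))
E
python3 st.py
```

```text
h -0.037571360659445864 x -0.0006031132147181308 z 0.20831279241037357 -10.223969049715178 0.21167386854217396 [-5.5049  0.6167  2.6993] [0.2738 0.9663 0.2473] 9.925261303116853
```

{"name": "play_rows", "arguments": {"series": [[[-0.03,0.05,0],[0.001,0,0],-1],[[-0.05,0.1,0],[0.0025,0,0],-1],[[-0.08,0.15,0],[0.004,0,0],-1],[[-0.1,0.2,0],[0.005,0,0],-1],[[-0.1,0.2,0],[0.005,0,0],-1],[[-0.1,0.2,0],[0.005,0,0],-1],[[-0.1,0.2,0],[0.005,0,0],-1],[[-0.1,0.2,0],[0.005,0,0],-1]]}}

```text
clock: 15.9
position: [0.4974, -0.0372, 0.3989]
ee_rot: [[0.986, -0.166, 0.025], [-0.168, -0.97, 0.175], [-0.005, -0.176, -0.984]]
ft_force: [-4.3, 1.9, 4.9]
opening: 0.117
finger_force: 25.0
```

```bash
python3 st.py; python3 - <<'E'
from h import *
for n in("scene","top"):
    c=optics.read_camera(n);cv2.imwrite(f"pics/{n}6.png",c["frame"][:,:,::-1])
    M0=np.load("C.npy")*[1,1,0]
    for x in(-.095,.095):
      for z in (.005,.012):
        q=M0+x*EX+EY*(-.0307-.135*np.sin(np.radians(35)))+z*Z;w=np.array(c["mtx"])@np.array(c["rotation"]).T@(q-c["xyz"]);print(n,z,w[:2]/w[2])
a=cv2.imread("pics/top6.png")[215:330,245:345];b=cv2.imread("pics/scene6.png")[170:310,310:440]
a=cv2.resize(a,None,fx=4,fy=4,interpolation=2);b=cv2.resize(b,None,fx=3,fy=3,interpolation=2)
o=np.zeros((470,800,3),np.uint8);o[:a.shape[0],:400]=a;o[:b.shape[0],404:404+b.shape[1]]=b;cv2.imwrite("pics/crop6.png",o)
E
```

```text
h -0.03841613314530228 x -0.0013650342564771397 z 0.20787825826466003 -10.470199373944176 0.21139813041979885 [-4.272   1.9439  4.9301] [0.5005 0.7555 0.2378] 10.202090266643443
scene 0.005 [343.9    222.5415]
scene 0.012 [344.0389 220.917 ]
scene 0.005 [311.7693 276.4238]
scene 0.012 [311.7546 274.9253]
top 0.005 [317.2789 318.0025]
top 0.012 [317.2405 317.9974]
top 0.005 [326.405  251.2465]
top 0.012 [326.4078 250.9449]
```

View pics/crop6.png

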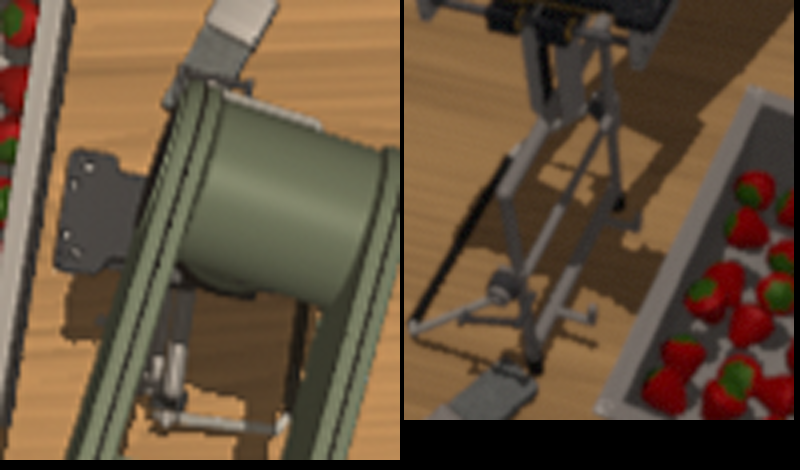

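{"name": "play_rows", "arguments": {"series": [[[-0.04,0,0],[0,0,0],-1],[[-0.08,0,0],[0,0,0],-1],[[-0.1,0,0],[0,0,0],-1],[[-0.1,0,0],[0,0,0],-1],[[-0.1,0,0],[0,0,0],-1],[[-0.1,0,0],[0,0,0],-1],[[-0.1,0,0],[0,0,0],-1],[[-0.1,0,0],[0,0,0],-1]], "squeeze": 35}}

```text
clock: 16.8
position: [0.4966, -0.0373, 0.3988]
ee_rot: [[0.986, -0.166, 0.026], [-0.168, -0.97, 0.174], [-0.004, -0.175, -0.984]]
ft_force: [1.2, 0.1, 3.4]
opening: 0.119
finger_force: 35.0
```

```bash
python3 st.py
```

```text
h -0.03880346200479161 x -0.0018640287690846308 z 0.207795763550059 -10.57749861687551 0.21138776694243527 [1.1614 0.0938 3.3838] [ 0.221  -0.3239 -0.0042] 10.142120728526619
```

Settled, with low residual forces, about 3 N pressing down, and a 35 N grip. Handing in.

```bash
python3 -c "
from h import *
print(r.sign_off())"
```

```text
the job is handed in; nothing more can be done
None
```

The kickstand is fully open, and the easel stands about 10° back on both feet and the kickstand with its feet where they were; the arm still grips the top rail at 35 N, and I handed the job in at about 17 s.

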